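# Pack the gap beside a circuit board and hold it flush in its test nest

## Task

Take the orange spacer out of its stand and slide it, upright, fully down into the gap beside the circuit board that is wide enough for it, about half-way along the board, and let go of it there; do not try it at the tight gap beside the thick yellow fence. Then press the board down with your fingertips on the grey pad at its middle until it is flush with the two steel end bars of the nest, and finish while still holding it pressed down: do not lift off. Press no harder than a firm push, and leave the flux jar, the screwdriver and the magazine of boards alone.

Things in the scene. Friction and masses are not known exactly. Their poses are not given: they have to be found in the camera images.
- nest: Test nest fixed to the table: aluminium base plate 170 (x) x 180 (y) x 12 mm high; origin at the centre of its underside, on the table, z up. In its middle a sprung circuit board, sides at y = +-45 mm; beyond the board's x ends two steel end bars, tops 32 mm above the table. On it stand two fences along x, centre lines at y = +65 and -65 mm; which is which varies.
- thin_fence: Blue fence on the nest, 110 (x) x 10 (y) x 22 mm high; origin at the centre of its underside, 12 mm above the table; axes as the nest's. Between it and the board is the wide gap: 15 mm wide, 110 long, middle line 52.5 mm from the nest's centre (12.5 mm from the fence's, towards the board), floor (base plate top) 12 mm above the table, fence top 34 mm.
- thick_fence: Yellow fence on the nest, 110 (x) x 24 (y) x 22 mm high; origin at the centre of its underside, 12 mm above the table; axes as the nest's. The gap between it and the board is 8 mm: too narrow for the spacer.
- press_pad (a point): Centre of the round grey pad (32 mm across) on the middle of the green circuit board's top. Board and black carrier, 110 x 90 x 10 mm together, float straight up and down on springs: top 40 mm above the table when up, 32 mm (level with the end bars) when flush. Chips near its edges are 2 mm proud.
- board (a joint): How far the board is pressed down, in m: 0 when up, 0.008 when flush, at its stop. The springs need about 3.5 N to start and 11 N at flush; let go, the board rises again.
- spacer_center (a point): Centre, half-way up, of the loose orange spacer: upright slab 40 (x) x 12 (y, thickness) x 70 mm high (z up), 50 g, lowest 6 mm stepped narrower, same either way round. Starts in a black slotted stand 22 mm high, foot 6 mm above the table. Fully down in the wide gap its centre is 47 and its top 82 mm above the table. Grip its thickness in the top 30 mm, clear of board and fence.
- flux_jar: Bystander: amber flux jar, 44 mm across and 55 mm high, loose; origin at the centre of its underside.
- driver: Bystander: screwdriver lying on the table, loose, handle towards its own -x; origin on its underside.
- magazine: Bystander: black magazine, 100 (x) x 160 (y) x 98 mm high, with six green boards standing in it, loose, 1.2 kg; origin at the centre of its underside.
There are look-alikes about, which are no part of the job. There is more than one size of the part that bears spacer_center; the job needs the smallest.

How it is judged:
On the way, in this order (a step that is already met when the one before it is completed fails the run):
1. the spacer stands fully down in the wide gap, let go, with the board still up ((y of spacer_center in the frame of nest between 0.046 and 0.059 m or y of spacer_center in the frame of nest between -0.059 and -0.046 m) and x of spacer_center in the frame of nest between -0.03 and 0.03 m and z of spacer_center in the frame of nest below 0.05 m and angle between spacer_center's own z axis and vertical below 0.15 rad and contact force between the fingers and spacer below 0.2 N and value of joint board below 0.003 m), for 0.2 s.
2. the board is held flush by the fingers (value of joint board above 0.0065 m and contact force between the fingers and board above 5 N), for 0.3 s.
At the end, for the whole second after the job is handed in: The spacer stands upright (within 0.15 rad) in the wide gap, wholly alongside the board (its centre within 30 mm of the middle along the gap) and down on the base plate within 3 mm; the board is pressed down at least 6.5 of its 8 mm, with the fingers on it pressing with more than 5 N (all of step 2 and (y of spacer_center in the frame of nest between 0.046 and 0.059 m or y of spacer_center in the frame of nest between -0.059 and -0.046 m) and x of spacer_center in the frame of nest between -0.03 and 0.03 m and z of spacer_center in the frame of nest below 0.05 m and angle between spacer_center's own z axis and vertical below 0.15 rad); the arm keeps its last pose, push and grip.
It fails at once if the spacer is tried against the thick fence (contact force between spacer and thick_fence above 2 N).
It fails at once if the board is pressed harder than 60 N (contact force between the fingers and board above 60 N).
It fails at once if the flux jar, screwdriver or magazine is shifted by more than 20 mm, or the jar tipped (distance of any of flux_jar, driver, magazine from where it was at the start of the episode above 0.02 m or angle between flux_jar's own z axis and vertical above 0.5 rad).
It also fails if it takes over 48 s, if anything falls off the work surface, if the arm or the gripper's body presses on something with over 40 N, if the wrist force passes 120 N, or if a joint passes its speed limit or range.

## Robot

A 6-joint arm with a two-finger parallel gripper is mounted at the origin on the work surface. World frame = base frame: x ahead of the robot, y to its left, z up, the work surface at z = 0. Lengths are in m, angles in rad, forces in N, time in s.
With the tool pointing down it reaches from about 0.35 to 0.85 m from the base axis. Payload 8.1 kg.
Tool frame: the origin (TCP) lies midway between the tips of the shut fingers; the grasp point (between the pads) lies 19 mm behind it; z points along the fingers, y is the line along which they close (so a half turn about z gives the same grasp; the last joint's range is limited). The gripper opens to 93 mm and grips with 3 to 60 N. Pads are 15 mm wide; open, the fingers measure 128 mm over their backs; the gripper's body (75 mm by 188 mm) begins 65 mm behind the grasp point.
Start: joints at [-1.408, 0.13, 1.488, -0, 1.523, -0.085], TCP at [0.147, -0.582, 0.219] pointing down, gripper open.
Joint ranges: [-2.96, 2.96], [-0.89, 2.26], [0.02, 2.5], [-1.34, 4.48], [0, 2.73], [-2.66, 2.66]. Speed limits (rad/s): [2.39, 2.39, 2.79, 3.14, 3.14, 3.14].

## Interface

Orientations are given as a rotation vector (axis times angle).
In Python, from plant import robot, cams gives the robot as it stands. The module is installed in compiled form; this text tells all that it offers.
- The arm moves only by the tool play_rows, never from a script. Its arguments are lists of equal length, an entry for each row: "slide": the shift along the tool's x, y, z scaled (see below), a list of three; "twist": the turn, a rotation vector about the tool's x, y, z scaled (see below), a list of three. A call has exactly 8 rows; each row shifts and turns the commanded pose from where the row before left it, along the tool's axes as they then stand; what a row does not reach is not made up. The controller multiplies each number of a shift by 25 cm and each number of a turn by 60 degrees. A row lasts 1/10 s, in which the tool goes at most 50 mm and 8.59 degrees, less where a joint would pass 70% of its speed; a pose out of reach is approached as far as the arm can. A call with a number of a shift or a turn outside -1 to 1 is refused whole. A call with a gripper value outside its range is refused whole. "fingers" is the closure, from -1 (fully open) to 1 (shut), set as the call begins (left out, the last holds). The fingers move at their own pace and stop on an object; "force" is the grip in N (left out, the last holds). Time passes only in rows, so rows that do not move let the fingers close, or fill a call up. It gives the time, the measured TCP pose, the force, the opening and the grip force at its end, in the units of the state.
- robot.read_state(): the state, without advancing time (a new reading comes with each control period).
- cams.read_camera(name): name is "scene" or "side" or "wrist"; returns (picture, depth): 384x512x3 uint8, red, green, blue; 384x512 float32, m along the optical axis (not along the pixel's ray), 0 where there is no reading.
- cams.get_calibration(name): a dict with "fx", "fy", "cx", "cy" (pixels), "k1" (the pictures are not rectified: a ray, as slopes to the right and down, at radius r is drawn at 1 + k1 r^2 times it, then the intrinsics apply), "world_from_camera" (4x4, takes a point from camera to world coordinates). Camera axes: x right, y down, z forward; pixel columns grow to the right and rows downward; lengths in m; the calibration is good to about 2 mm. A picture is of the moment at which its call begins: read the wrist's pose just before it. get_calibration takes no time and is no camera call; for the wrist camera it gives the pose at the moment of the call.
- robot.close_job(): hands the job in; it is judged then, once.
The state is a dict: "t": time; "q": joint angles; "dq": joint speeds; "joint_torque": joint torques, N m; "tool_pos": TCP position; "orientation": TCP orientation; "force": force on the tool from outside, world axes, zero at the start; "wrist_torque": the same for the moment, N m; "opening": finger opening in m; "gripper_force": force on a finger pad.
Only numpy, scipy, OpenCV 4.12 (cv2) and the standard library are available. Lean on these libraries where they do the work, as an engineer would, in place of code of your own. Each camera call takes 0.05 s, during which the arm holds its last target. There are 200 camera calls.

## Working session

There is one attempt and no reset: what is moved stays moved. The work goes in short steps, Python scripts to look and compute and a tool call to move; the robot and the scene stay as the last step left them, time stands still between calls to the robot, and variables do not carry over. Pictures are saved under pics/ and viewed, at most 10 in all, crops included, and the job is handed in when it is done.

Besides the shell and the picture viewer there is one more tool, called after "Emit:" in YAML: its name, and indented under it one key for each argument. play_rows: Moves the arm, as the interface text tells. Shifts and turns lie within -1 to 1; 1 stands for 25 cm of shift or 60 degrees of turn. Its arguments: {"type":"object","properties":{"slide":{"type":"array"},"twist":{"type":"array"},"fingers":{"type":"number"},"force":{"type":"number"}},"required":["slide","twist"]}

```bash
mkdir -p pics; cat > h.py <<'E'
import numpy as np,cv2
from plant import robot,cams
def grab(n):
    c=cams.get_calibration(n); im,d=cams.read_camera(n)
    return im,d,c
def rays(c,uv):
    uv=np.asarray(uv,float).reshape(-1,2)
    xd=np.c_[(uv[:,0]-c['cx'])/c['fx'],(uv[:,1]-c['cy'])/c['fy']]
    x=xd.copy()
    for _ in range(20): x=xd/(1+c['k1']*(x**2).sum(1,keepdims=True))
    return np.c_[x,np.ones(len(x))]
def onplane(c,uv,z):
    T=np.array(c['world_from_camera']); r=rays(c,uv)@T[:3,:3].T; o=T[:3,3]
    return o+r*((z-o[2])/r[:,2:3])
def cloud(d,c):
    v,u=np.mgrid[:d.shape[0],:d.shape[1]]
    T=np.array(c['world_from_camera']); r=rays(c,np.c_[u.ravel(),v.ravel()])*d.reshape(-1,1)
    return (r@T[:3,:3].T+T[:3,3]).reshape(*d.shape,3)
def save(n,im): cv2.imwrite('pics/'+n+'.png',cv2.cvtColor(im,cv2.COLOR_RGB2BGR))
E
python3 - <<'E'
from h import *
a,d1,c1=grab('scene');b,d2,c2=grab('side')
np.savez('s0.npz',a=a,b=b,d1=d1,d2=d2)
save('scene',a);save('side',b)
for c in(c1,c2): print(np.round(c['world_from_camera'],3)[:3].tolist(),c['fx'],c['k1'])
s=robot.read_state();print(s)
E
```

```text
[[0.509, 0.607, -0.611, 1.24], [0.861, -0.353, 0.367, -0.41], [0.007, -0.712, -0.702, 0.797]] 411.0636988495866 0.032693281860400554
[[0.99, -0.093, 0.109, 0.452], [-0.143, -0.565, 0.813, -1.077], [-0.014, -0.82, -0.572, 0.79]] 395.4148138811141 0.020363936475399715
{'t': 0.1, 'q': array([-1.40842744e+00,  1.31091517e-01,  1.48917617e+00,  1.58381669e-05,
        1.52303373e+00, -8.53628909e-02]), 'dq': array([-1.24735929e-03, -3.62903773e-04, -1.64451239e-03,  2.97971002e-04,
       -7.02719408e-05,  4.19667635e-04]), 'joint_torque': array([ 1.35084530e-03, -5.61342430e+01, -4.93095231e+01,  7.70905288e-02,
        2.91571365e-02, -7.13321106e-05]), 'tool_pos': array([ 0.14708646, -0.58114545,  0.21768568]), 'orientation': array([-3.11582823e+00, -3.87929626e-01,  7.84481033e-05]), 'force': array([-0.64964564,  0.11068949, -0.33362296]), 'wrist_torque': array([0.00828086, 0.03174117, 0.03837249]), 'gripper_force': 0.0, 'opening': 0.09314296286858897}
```

View pics/scene.png

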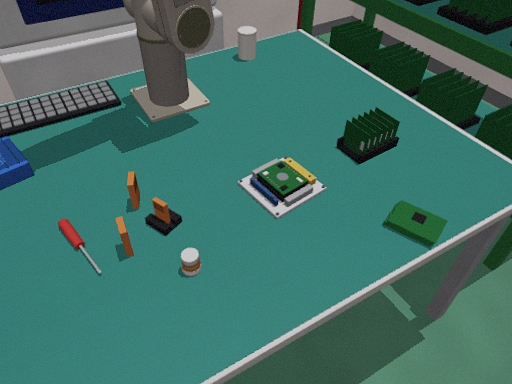

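View pics/side.png

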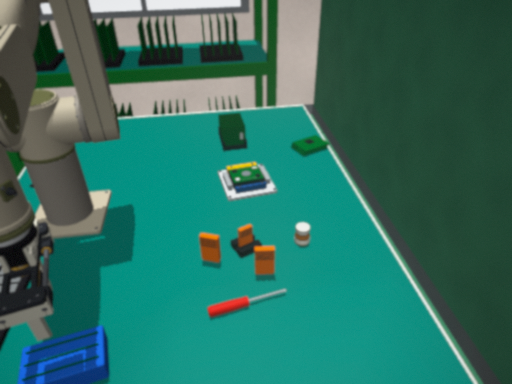

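The scene view shows the spacer in its black stand at (162,212), with larger look-alikes at (133,190) and (124,236). The nest is at (282,185), blue fence on the near left and yellow on the far right. The side view shows the stand at (245,240) and the nest at (247,180).

```bash
python3 - <<'E'
from h import *
z=np.load('s0.npz')
def comp(m,n,P,zlo):
    k,l,st,ce=cv2.connectedComponentsWithStats(m.astype(np.uint8))
    for i in range(1,k):
        if st[i,4]<15: continue
        p=P[(l==i)&(P[...,2]>zlo)]
        if len(p)<8: continue
        t=p[p[:,2]>np.percentile(p[:,2],98)-.012]
        (cx,cy),(w,h),a=cv2.minAreaRect((p[:,:2]*1000).astype(np.float32))
        print(n,ce[i].round(),st[i,4],'mean',p.mean(0).round(3),'zmax',np.percentile(p[:,2],98).round(3),'top',t.mean(0).round(3),'rect',[round(x) for x in (cx,cy,w,h,a)])
for im,d,n in((z['a'],z['d1'],'scene'),(z['b'],z['d2'],'side')):
    c=cams.get_calibration(n);P=cloud(d,c);hsv=cv2.cvtColor(im,cv2.COLOR_RGB2HSV).astype(int);H,S,V=hsv[...,0],hsv[...,1],hsv[...,2]
    W=(P[...,0]>.2)&(P[...,0]<1)&(P[...,1]>-.75)&(P[...,1]<.5)&(P[...,2]>-.02)&(P[...,2]<.2)
    comp(W&(H>5)&(H<17)&(S>150)&(V>90),n+' orange',P,.0)
    comp(W&(H>20)&(H<32)&(S>130)&(V>90),n+' yellow',P,.0)
    comp(W&(H>102)&(H<125)&(S>120)&(V>40),n+' blue',P,.0)
    comp(W&(S<50)&(V>150),n+' white',P,.0)
    comp(W&(V<40),n+' black',P,.005)
E
```

```text
scene orange [133. 190.] 269 mean [ 0.447 -0.281  0.06 ] zmax 0.092 top [ 0.438 -0.278  0.089] rect [436, -278, 16, 52, 67]
scene orange [162. 210.] 208 mean [ 0.541 -0.242  0.051] zmax 0.079 top [ 0.538 -0.242  0.076] rect [535, -243, 40, 20, 33]
scene orange [124. 236.] 263 mean [ 0.587 -0.349  0.066] zmax 0.093 top [ 0.577 -0.347  0.09 ] rect [573, -347, 14, 53, 84]
scene orange [191. 267.] 61 mean [ 0.714 -0.245  0.028] zmax 0.032 top [ 0.714 -0.245  0.028] rect [712, -244, 38, 18, 76]
scene yellow [300. 170.] 230 mean [0.573 0.152 0.034] zmax 0.037 top [0.573 0.152 0.034] rect [570, 153, 109, 26, 8]
scene blue [  4. 180.] 147 mean [ 0.203 -0.558  0.028] zmax 0.053 top [ 0.203 -0.552  0.047] rect [204, -557, 8, 41, 4]
scene blue [264. 191.] 225 mean [0.592 0.024 0.028] zmax 0.037 top [0.591 0.023 0.032] rect [585, 32, 110, 29, 8]
scene white [267. 165.] 121 mean [0.508 0.087 0.031] zmax 0.04 top [0.51  0.081 0.033] rect [509, 98, 30, 123, 12]
scene white [265. 173.] 16 mean [0.543 0.057 0.042] zmax 0.044 top [0.543 0.057 0.042] rect [544, 59, 10, 16, 3]
scene white [282. 196.] 74
[... 2347 characters left out ...]
ite [319. 132.] 19 mean [0.942 0.423 0.002] zmax 0.005 top [0.942 0.423 0.002] rect [942, 426, 5, 122, 1]
side white [411. 279.] 708 mean [ 0.943 -0.387  0.002] zmax 0.005 top [ 0.943 -0.387  0.002] rect [943, -201, 12, 1008, 0]
side white [264. 172.] 61 mean [0.643 0.106 0.032] zmax 0.037 top [0.643 0.099 0.034] rect [645, 120, 132, 30, 86]
side white [242. 187.] 475 mean [0.556 0.043 0.017] zmax 0.035 top [0.509 0.081 0.032] rect [579, 89, 176, 185, 7]
side white [303. 227.] 118 mean [ 0.7   -0.239  0.054] zmax 0.06 top [ 0.698 -0.242  0.056] rect [713, -212, 109, 37, 62]
side white [266. 295.] 64 mean [ 0.563 -0.433  0.016] zmax 0.019 top [ 0.563 -0.433  0.016] rect [564, -433, 92, 5, 10]
```

Emit:
play_rows:
  slide:
    - [0.115,-0.058,-0.01]
    - [0.115,-0.058,-0.01]
    - [0.115,-0.058,-0.01]
    - [0.115,-0.058,-0.01]
    - [0.115,-0.058,-0.01]
    - [0.115,-0.058,-0.01]
    - [0.115,-0.058,-0.01]
    - [0.115,-0.058,-0.01]
  twist:
    - [0,0,0]
    - [0,0,0]
    - [0,0,0]
    - [0,0,0]
    - [0,0,0]
    - [0,0,0]
    - [0,0,0]
    - [0,0,0]
  fingers: 0.0
  force: 20

```text
t: 0.9
tool_pos: [0.3424, -0.4116, 0.2383]
orientation: [-3.117, -0.388, 0.001]
force: [-0.1, -0.2, -0.5]
opening: 0.0469
gripper_force: 0.0
```

Emit:
play_rows:
  slide:
    - [0.115,-0.058,-0.01]
    - [0.115,-0.058,-0.01]
    - [0.115,-0.058,-0.01]
    - [0.115,-0.058,-0.01]
    - [0.115,-0.058,-0.01]
    - [0.115,-0.058,-0.01]
    - [0.115,-0.058,-0.01]
    - [0.115,-0.058,-0.01]
  twist:
    - [0,0,0]
    - [0,0,0]
    - [0,0,0]
    - [0,0,0]
    - [0,0,0]
    - [0,0,0]
    - [0,0,0]
    - [0,0,0]

```text
t: 1.7
tool_pos: [0.5369, -0.2428, 0.2582]
orientation: [-3.117, -0.388, 0.001]
force: [-0.4, -0.9, 0.4]
opening: 0.0467
gripper_force: 0.0
```

```bash
python3 - <<'E'
from h import *
s=robot.read_state();a,d,c=grab('wrist');np.savez('w0.npz',a=a,d=d,T=c['world_from_camera']);save('w0',a)
print(s['t'],s['tool_pos'],s['orientation'],s['opening']);print(np.round(c['world_from_camera'],3).tolist())
E
```

```text
1.7 [ 0.53689773 -0.24277429  0.25820413] [-3.11701187e+00 -3.88246105e-01  1.14415149e-03] 0.04668983892782499
[[0.245, -0.925, -0.289, 0.618], [-0.969, -0.234, -0.072, -0.222], [-0.001, 0.298, -0.955, 0.423], [0.0, 0.0, 0.0, 1.0]]
```

View pics/w0.png

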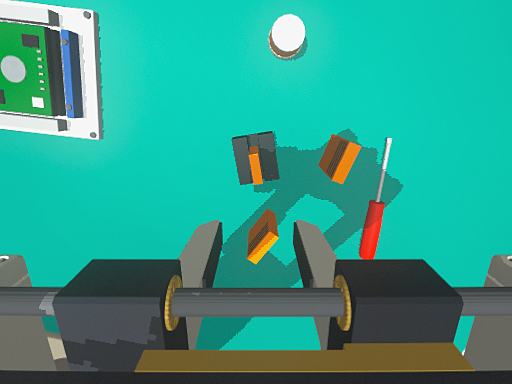

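The wrist view shows the stand and its spacer at (256,160), the look-alikes at (340,158) and (262,237), the jar at (288,35) and the screwdriver on the right. The nest is cut off at the left edge. I'll measure the spacer's top face next.

```bash
python3 - <<'E'
from h import *
z=np.load('w0.npz');c=cams.get_calibration('wrist');P=cloud(z['d'],c)
hsv=cv2.cvtColor(z['a'],cv2.COLOR_RGB2HSV).astype(int);H,S,V=[hsv[...,i] for i in range(3)]
O=(H>5)&(H<20)&(S>150);
roi=np.zeros_like(O);roi[120:195,225:285]=1
m=O&roi;p=P[m];print('zpct',np.percentile(p[:,2],[5,50,90,98]).round(4))
for lo in(.066,.070):
    t=m&(P[...,2]>lo);
    uv=np.argwhere(t)[:,::-1].astype(np.float32)
    q=onplane(c,uv,.076)[:,:2]*1000
    (x,y),(w,h),a=cv2.minAreaRect(q.astype(np.float32));print(len(uv),'top',x,y,w,h,a, P[t].mean(0))
B=(V<75)&roi&(P[...,2]>.018)&(P[...,2]<.028)
q=P[B][:,:2]*1000;print('stand',cv2.minAreaRect(q.astype(np.float32)),len(q))
bl=(V>150)&m; q=onplane(c,np.argwhere(bl)[:,::-1],.076)[:,:2]*1000;print('bright',len(q),cv2.minAreaRect(q.astype(np.float32)))
im=cv2.resize(z['a'][115:200,215:295],None,fx=7,fy=7,interpolation=cv2.INTER_NEAREST);save('w0c',im)
E
```

```text
zpct [0.0274 0.0753 0.0762 0.0769]
291 top 539.5201416015625 -236.08287048339844 41.243804931640625 11.844610214233398 23.174713134765625 [ 0.5399592  -0.23593324  0.07760938]
285 top 539.1219482421875 -236.25332641601562 40.37748718261719 11.844610214233398 23.174713134765625 [ 0.53960479 -0.23608671  0.0778251 ]
stand ((541.3394165039062, -237.2530059814453), (70.13330841064453, 53.94526672363281), 24.753999710083008) 394
bright 311 ((543.1066284179688, -234.45726013183594), (49.106502532958984, 12.33332633972168), 22.430797576904297)
```

View pics/w0c.png

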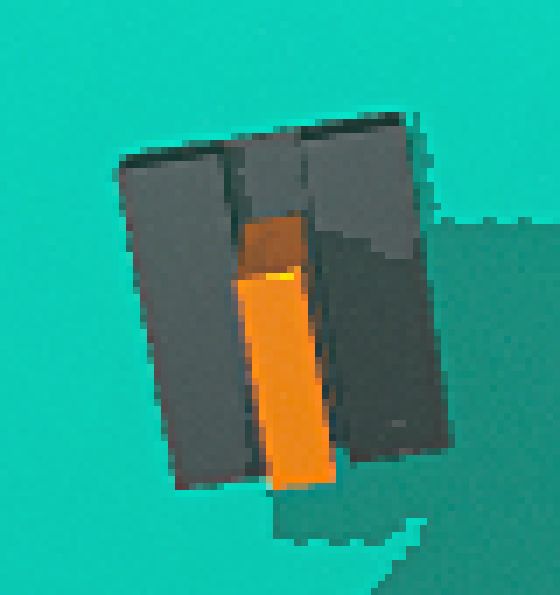

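The crop confirms an upright spacer in the slot, with its top face spanning x 240–335 and y 280–485 in the crop. The top measures 40×12 mm at z 0.076, centre (0.539, -0.236), yaw about 23.5°.

Emit:
play_rows:
  slide:
    - [0.002,-0.003,0.12]
    - [0.002,-0.003,0.12]
    - [0.002,-0.003,0.12]
    - [0.002,-0.003,0.12]
    - [0.002,-0.003,0.12]
    - [0.002,-0.003,0.12]
    - [0.002,-0.003,0.12]
    - [0,0,0]
  twist:
    - [0,0,-0.022]
    - [0,0,-0.022]
    - [0,0,-0.022]
    - [0,0,-0.022]
    - [0,0,-0.022]
    - [0,0,-0.022]
    - [0,0,-0.022]
    - [0,0,0]

```text
t: 2.55
tool_pos: [0.5339, -0.2358, 0.0431]
orientation: [-3.07, -0.637, 0.011]
force: [-0.0, 0.8, -1.5]
opening: 0.0466
gripper_force: 0.0
```

Emit:
play_rows:
  slide:
    - [0,0,0]
    - [0,0,0]
    - [0,0,0]
    - [0,0,0]
    - [0,0,0]
    - [0,0,0]
    - [0,0,0]
    - [0,0,0]
  twist:
    - [0,0,0]
    - [0,0,0]
    - [0,0,0]
    - [0,0,0]
    - [0,0,0]
    - [0,0,0]
    - [0,0,0]
    - [0,0,0]
  fingers: 1
  force: 20

```text
t: 3.35
tool_pos: [0.5386, -0.2382, 0.0497]
orientation: [3.075, 0.638, 0.002]
force: [0.2, 0.5, 5.1]
opening: 0.0121
gripper_force: 20.0
```

Emit:
play_rows:
  slide:
    - [0,0,-0.06]
    - [0,0,-0.1]
    - [0,0,-0.1]
    - [0.06,-0.094,-0.07]
    - [0.06,-0.094,-0.07]
    - [0.06,-0.094,-0.07]
    - [0.06,-0.094,-0.07]
    - [0.06,-0.094,-0.07]
  twist:
    - [0,0,0]
    - [0,0,0]
    - [0,0,0]
    - [0,0,0]
    - [0,0,0]
    - [0,0,0]
    - [0,0,0]
    - [0,0,0]

```text
t: 4.15
tool_pos: [0.5598, -0.099, 0.2027]
orientation: [-3.076, -0.638, -0.0]
force: [0.5, -0.5, -0.2]
opening: 0.012
gripper_force: 20.0
```

Emit:
play_rows:
  slide:
    - [0.06,-0.094,-0.04]
    - [0.06,-0.094,-0.04]
    - [0.06,-0.094,-0.04]
    - [0.06,-0.094,-0.04]
    - [0.06,-0.094,-0.04]
    - [0,0,0]
    - [0,0,0]
    - [0,0,0]
  twist:
    - [0,0,0]
    - [0,0,0.055]
    - [0,0,0.055]
    - [0,0,0.055]
    - [0,0,0.055]
    - [0,0,0.05]
    - [0,0,0]
    - [0,0,0]

```text
t: 4.95
tool_pos: [0.5911, 0.0351, 0.2513]
orientation: [3.135, 0.201, -0.001]
force: [-0.2, -0.4, -1.3]
opening: 0.0119
gripper_force: 20.0
```

```bash
python3 - <<'E'
from h import *
s=robot.read_state();a,d,c=grab('wrist');np.savez('w1.npz',a=a,d=d,T=c['world_from_camera']);save('w1',a)
print(s['t'],s['tool_pos'],s['orientation'],s['opening'],s['gripper_force'],s['force'])
P=cloud(d,c);hsv=cv2.cvtColor(a,cv2.COLOR_RGB2HSV).astype(int);H,S,V=[hsv[...,i] for i in range(3)]
def rect(n,m,z):
    k,l,st,ce=cv2.connectedComponentsWithStats(m.astype(np.uint8));i=1+np.argmax(st[1:,4])
    q=onplane(c,np.argwhere(l==i)[:,::-1],z)[:,:2]*1000
    print(n,ce[i].round(),st[i,4],np.median(P[l==i][:,2]).round(4),cv2.minAreaRect(q.astype(np.float32)))
hi=P[...,2]<.06
rect('blue top',hi&(H>100)&(H<125)&(S>120)&(P[...,2]>.029),.034)
rect('yellow top',hi&(H>18)&(H<33)&(S>130)&(P[...,2]>.029),.034)
rect('green',hi&(H>40)&(H<80)&(S>120)&(V>40)&(P[...,2]>.035)&(P[...,2]<.046),.040)
rect('plate',(P[...,2]>.006)&hi,.012)
rect('bright plate',(P[...,2]>.007)&(P[...,2]<.017)&hi,.012)
E
```

```text
4.95 [0.59111712 0.03508003 0.25127437] [ 3.13506754e+00  2.00740184e-01 -7.10140551e-04] 0.01190117327839885 19.996486008167267 [-0.17767534 -0.44105128 -1.3474337 ]
blue top [263. 158.] 387 0.0332 ((595.1953125, 28.407672882080078), (93.4099349975586, 8.207523345947266), 7.482248783111572)
yellow top [170. 164.] 1241 0.0332 ((571.154052734375, 155.3319549560547), (109.00727081298828, 25.147619247436523), 7.724876403808594)
green [216. 165.] 3724 0.0391 ((578.59814453125, 91.82131958007812), (106.08020782470703, 87.77224731445312), 7.281795024871826)
plate [217. 156.] 13269 0.0323 ((579.1343994140625, 91.8448486328125), (168.32855224609375, 179.20361328125), 7.362347602844238)
bright plate [230. 145.] 4583 0.0111 ((579.1925659179688, 91.83138275146484), (168.345703125, 179.1292724609375), 7.403792858123779)
```

View pics/w1.png

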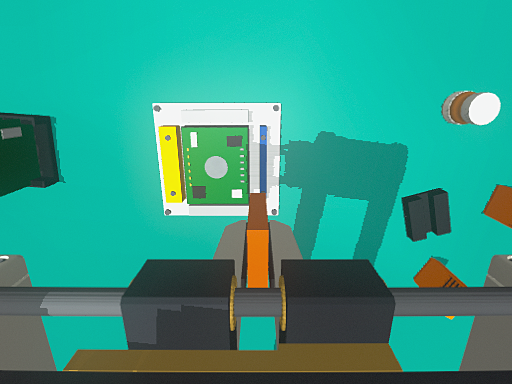

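The nest is centred near (217,156), with the wide gap between the board and the blue fence at column 255. The spacer is held upright at (259,250). The nest fit gives centre (0.579, 0.0918) and yaw 7.4°. I'll check the camera bias against the held spacer.

```bash
python3 - <<'E'
from h import *
z=np.load('w1.npz');c=cams.get_calibration('wrist');a=z['a'];P=cloud(z['d'],c)
s=robot.read_state();p=s['tool_pos'];print(p)
hsv=cv2.cvtColor(a,cv2.COLOR_RGB2HSV).astype(int);H,S,V=[hsv[...,i] for i in range(3)]
m=(H>5)&(H<20)&(S>150);m[:190]=0;m[295:]=0;m[:,:235]=0;m[:,285:]=0
psi=np.radians(7.33);ty=np.array([np.sin(psi),-np.cos(psi)]);tx=np.array([np.cos(psi),np.sin(psi)])
for r in range(200,290,10):
    u=np.where(m[r])[0]
    if len(u)<4: continue
    q=np.array([P[r,u[0]+1],P[r,u[-1]-1]]);zz=np.median(P[r,u][:,2])
    e=onplane(c,[[u[0]-.5,r],[u[-1]+.5,r]],zz)
    print(r,zz.round(4),((e[:,:2]-p[:2])@ty*1000).round(1),((e[:,:2]-p[:2])@tx*1000).round(1))
t=np.array([.5858,.0397])-p[:2];print('delta tool',t@tx,t@ty)
E
```

```text
[0.5910925  0.03482727 0.25111096]
200 0.2291 [-6.1  4.5] [15.7 15.7]
210 0.2478 [-6.3  4.7] [15.6 15.6]
220 0.2637 [-6.4  4.9] [15.7 15.7]
230 0.2764 [-6.5  5.6] [15.4 15.4]
240 0.2764 [-6.6  5.7] [9.2 9.2]
250 0.2766 [-6.6  5.8] [3.1 3.1]
260 0.2764 [-6.7  5.8] [-3.5 -3.5]
270 0.2764 [-6.2  5.3] [-10.1 -10.1]
280 0.2765 [-6.3  5.4] [-16.8 -16.8]
delta tool -0.004627564519306642 -0.005508151327404772
```

Emit:
play_rows:
  slide:
    - [-0.0046,-0.005,0.088]
    - [-0.0046,-0.005,0.088]
    - [-0.0046,-0.005,0.088]
    - [-0.0046,-0.005,0.088]
    - [0,0,0.088]
    - [0,0,0.088]
    - [0,0,0.088]
    - [0,0,0]
  twist:
    - [0,0,0]
    - [0,0,0]
    - [0,0,0]
    - [0,0,0]
    - [0,0,0]
    - [0,0,0]
    - [0,0,0]
    - [0,0,0]

```text
t: 5.8
tool_pos: [0.5831, 0.0389, 0.0932]
orientation: [-3.135, -0.198, 0.011]
force: [-2.1, 0.8, -0.3]
opening: 0.0117
gripper_force: 20.0
```

Emit:
play_rows:
  slide:
    - [0,0,0]
    - [0,0,0]
    - [0,0,0]
    - [0,0,0]
    - [0,0,0]
    - [0,0,0]
    - [0,0,0]
    - [0,0,0]
  twist:
    - [0,0,0]
    - [0,0,0]
    - [0,0,0]
    - [0,0,0]
    - [0,0,0]
    - [0,0,0]
    - [0,0,0]
    - [0,0,0]

```text
t: 6.6
tool_pos: [0.5862, 0.0397, 0.0971]
orientation: [3.135, 0.198, -0.0]
force: [-0.6, -0.0, -0.5]
opening: 0.0118
gripper_force: 20.0
```

```bash
python3 - <<'E'
from h import *
s=robot.read_state();a,d,c=grab('wrist');np.savez('w2.npz',a=a,d=d,T=c['world_from_camera']);save('w2',a)
p=s['tool_pos'];rv=s['orientation'];R=cv2.Rodrigues(rv)[0];print(p,R.round(4).tolist(),s['force'])
P=cloud(d,c);L=(P-p)@R*1000  # tool coords mm
hsv=cv2.cvtColor(a,cv2.COLOR_RGB2HSV).astype(int);H,S,V=[hsv[...,i] for i in range(3)]
def prof(n,m,z):
    for r in range(20,300,20):
        u=np.where(m[r])[0]
        if len(u)<3: continue
        e=(onplane(c,[[u[0]-.5,r],[u[-1]+.5,r]],z)-p)@R*1000
        print(n,r,u[0],u[-1],'x',e[0,0].round(1),'y',e[:,1].round(1))
Z=P[...,2]
prof('blue',(H>100)&(H<125)&(S>120)&(Z>.030)&(Z<.04),.034)
prof('green',(H>40)&(H<80)&(S>120)&(V>40)&(Z>.035)&(Z<.046),.040)
o=(H>5)&(H<20)&(S>150)&(abs(L[...,1])<20)&(abs(L[...,0])<40)
for r in range(150,300,15):
    u=np.where(o[r])[0]
    if len(u)<4: continue
    zz=np.median(Z[r,u]);e=(onplane(c,[[u[0]-.5,r],[u[-1]+.5,r]],zz)-p)@R*1000
    print('sp',r,zz.round(4),'x',e[0,0].round(1),'y',e[:,1].round(1))
E
```

```text
[0.58620529 0.03966861 0.09708001] [[0.992, 0.1261, -0.0001], [0.1261, -0.992, -0.0], [-0.0001, -0.0, -1.0]] [-0.60462703 -0.02439524 -0.49815766]
blue 140 267 278 x 52.6 y [ 6.9 16.6]
blue 160 267 277 x 36.0 y [ 7.  16.2]
blue 180 267 277 x 18.7 y [ 7.2 16.5]
blue 200 267 276 x 0.7 y [ 7.4 16.1]
green 160 139 246 x 37.3 y [-96.9  -9.3]
green 180 142 246 x 20.5 y [-96.5  -9.5]
green 200 144 247 x 2.8 y [-97.   -8.9]
green 220 147 238 x -15.6 y [-96.7 -16.9]
green 240 150 219 x -34.9 y [-96.3 -34.1]
sp 195 0.0642 x 15.7 y [-6.4  5.6]
sp 210 0.0941 x 15.8 y [-6.3  5.4]
sp 225 0.1168 x 15.8 y [-6.1  5.3]
sp 240 0.1225 x 9.3 y [-6.6  5.7]
sp 255 0.1224 x -0.2 y [-6.7  5.8]
sp 270 0.1224 x -10.1 y [-6.2  5.4]
sp 285 0.1227 x -20.1 y [-6.3  5.5]
```

View pics/w2.png

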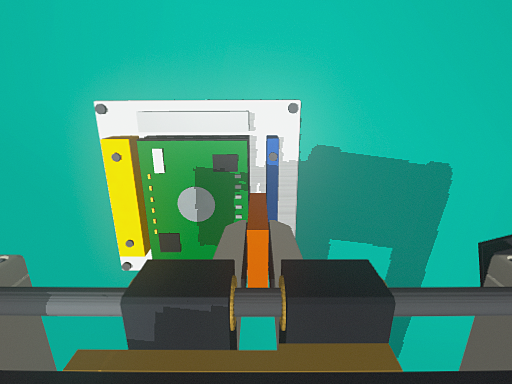

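The spacer at (258,240) sits over the gap between the board edge (247) and the blue fence (267). The measured offset is about 0.2 mm, so I'll go straight down.

Emit:
play_rows:
  slide:
    - [0,0,0.02]
    - [0,0,0.02]
    - [0,0,0.02]
    - [0,0,0.02]
    - [0,0,0.02]
    - [0,0,0.015]
    - [0,0,0.01]
    - [0,0,0.005]
  twist:
    - [0,0,0]
    - [0,0,0]
    - [0,0,0]
    - [0,0,0]
    - [0,0,0]
    - [0,0,0]
    - [0,0,0]
    - [0,0,0]

```text
t: 7.45
tool_pos: [0.5861, 0.0396, 0.0643]
orientation: [-3.135, -0.198, 0.001]
force: [1.2, 0.0, -0.4]
opening: 0.0118
gripper_force: 20.0
```

Emit:
play_rows:
  slide:
    - [0,0,0.005]
    - [0,0,0.005]
    - [0,0,0.005]
    - [0,0,0.005]
    - [0,0,0.004]
    - [0,0,0]
    - [0,0,0]
    - [0,0,0]
  twist:
    - [0,0,0]
    - [0,0,0]
    - [0,0,0]
    - [0,0,0]
    - [0,0,0]
    - [0,0,0]
    - [0,0,0]
    - [0,0,0]

```text
t: 8.25
tool_pos: [0.5863, 0.0396, 0.0587]
orientation: [-3.135, -0.198, -0.0]
force: [-0.4, -0.5, -0.8]
opening: 0.0116
gripper_force: 20.0
```

Emit:
play_rows:
  slide:
    - [0,0,0.004]
    - [0,0,0.004]
    - [0,0,0.002]
    - [0,0,0]
    - [0,0,0]
    - [0,0,0]
    - [0,0,0]
    - [0,0,0]
  twist:
    - [0,0,0]
    - [0,0,0]
    - [0,0,0]
    - [0,0,0]
    - [0,0,0]
    - [0,0,0]
    - [0,0,0]
    - [0,0,0]

```text
t: 9.05
tool_pos: [0.5863, 0.0396, 0.0562]
orientation: [3.135, 0.198, 0.0]
force: [0.4, 0.1, -1.8]
opening: 0.0119
gripper_force: 20.0
```

Emit:
play_rows:
  slide:
    - [0,0,0]
    - [0,0,0]
    - [0,0,0]
    - [0,0,0]
    - [0,0,0]
    - [0,0,0]
    - [0,0,0]
    - [0,0,0]
  twist:
    - [0,0,0]
    - [0,0,0]
    - [0,0,0]
    - [0,0,0]
    - [0,0,0]
    - [0,0,0]
    - [0,0,0]
    - [0,0,0]
  fingers: 0.0

```text
t: 9.85
tool_pos: [0.5862, 0.0396, 0.0561]
orientation: [-3.135, -0.198, 0.0]
force: [0.4, 0.1, 0.5]
opening: 0.0468
gripper_force: 0.0
```

Emit:
play_rows:
  slide:
    - [0,0,-0.04]
    - [0,0,-0.08]
    - [0,0,-0.08]
    - [0,0,-0.08]
    - [0,0,-0.08]
    - [0,0,-0.06]
    - [0,0,0]
    - [0,0,0]
  twist:
    - [0,0,0]
    - [0,0,0]
    - [0,0,0]
    - [0,0,0]
    - [0,0,0]
    - [0,0,0]
    - [0,0,0]
    - [0,0,0]

```text
t: 10.65
tool_pos: [0.5863, 0.0396, 0.1611]
orientation: [3.135, 0.198, 0.001]
force: [0.4, 0.3, -0.7]
opening: 0.0465
gripper_force: 0.0
```

Emit:
play_rows:
  slide:
    - [0,-0.03,0]
    - [0,-0.03,0]
    - [0,-0.03,0]
    - [0,-0.03,0]
    - [0,-0.03,0]
    - [0,-0.03,0]
    - [0,-0.03,0]
    - [0,0,0]
  twist:
    - [0,0,0]
    - [0,0,0]
    - [0,0,0]
    - [0,0,0]
    - [0,0,0]
    - [0,0,0]
    - [0,0,0]
    - [0,0,0]
  fingers: 1

```text
t: 11.45
tool_pos: [0.5795, 0.0928, 0.1612]
orientation: [-3.135, -0.2, 0.0]
force: [-0.2, -0.3, -0.7]
opening: 0.0003
gripper_force: 0.0
```

```bash
python3 - <<'E'
from h import *
s=robot.read_state();a,d,c=grab('wrist');save('w3',a)
p=s['tool_pos'];R=cv2.Rodrigues(s['orientation'])[0];print(s['t'],p,s['opening'],s['force'])
P=cloud(d,c);Z=P[...,2];L=(P-p)@R*1000
hsv=cv2.cvtColor(a,cv2.COLOR_RGB2HSV).astype(int);H,S,V=[hsv[...,i] for i in range(3)]
o=(H>5)&(H<20)&(S>150)&(abs(L[...,1]-52)<20)&(abs(L[...,0])<50)
q=P[o];print('sp zmax',np.percentile(q[:,2],[50,90,98]).round(4));t=L[o&(Z>np.percentile(q[:,2],98)-.006)]
print('top',cv2.minAreaRect(t[:,:2].astype(np.float32)),len(t))
g=(S<60)&(V>60)&(Z>.036)&(Z<.046)&(abs(L[...,0])<30)&(abs(L[...,1])<30)
t=L[g];print('pad',len(t),cv2.minEnclosingCircle(t[:,:2].astype(np.float32)),np.median(Z[g]))
E
```

```text
11.45 [0.57947629 0.0928292  0.16115636] 0.0003445327189636352 [-0.1808038  -0.33773837 -0.69428243]
sp zmax [0.0807 0.0817 0.0823]
top ((-4.076425552368164, 52.68816375732422), (40.164119720458984, 11.851205825805664), 0.7045378684997559) 547
pad 723 ((0.36392784118652344, -0.13554668426513672), 41.64766311645508) 0.03972629972358599
```

View pics/w3.png

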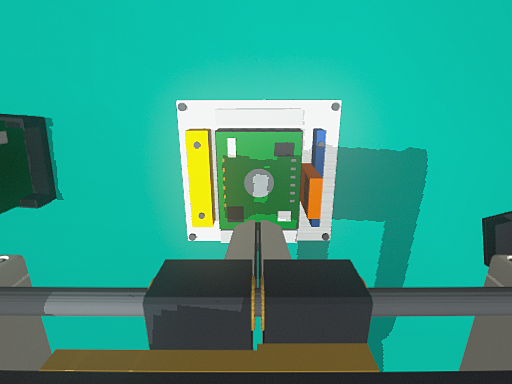

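The spacer at (312,195) stands seated, with its top at 0.082. The shut fingers are above the pad at (259,183).

Emit:
play_rows:
  slide:
    - [0,0,0.07]
    - [0,0,0.07]
    - [0,0,0.07]
    - [0,0,0.07]
    - [0,0,0.07]
    - [0,0,0.06]
    - [0,0,0.03]
    - [0,0,0]
  twist:
    - [0,0,0]
    - [0,0,0]
    - [0,0,0]
    - [0,0,0]
    - [0,0,0]
    - [0,0,0]
    - [0,0,0]
    - [0,0,0]

```text
t: 12.3
tool_pos: [0.5787, 0.0915, 0.0498]
orientation: [3.135, 0.198, -0.004]
force: [0.8, -0.9, -0.6]
opening: 0.0005
gripper_force: 0.0
```

Emit:
play_rows:
  slide:
    - [0,0,0.007]
    - [0,0,0.007]
    - [0,0,0.007]
    - [0,0,0.007]
    - [0,0,0.007]
    - [0,0,0]
    - [0,0,0]
    - [0,0,0]
  twist:
    - [0,0,0]
    - [0,0,0]
    - [0,0,0]
    - [0,0,0]
    - [0,0,0]
    - [0,0,0]
    - [0,0,0]
    - [0,0,0]

```text
t: 13.1
tool_pos: [0.5797, 0.0917, 0.0425]
orientation: [3.135, 0.198, 0.0]
force: [-0.2, 0.7, 0.1]
opening: 0.0007
gripper_force: 0.0
```

Next, 8 mm further down (to about 0.0345).

Emit:
play_rows:
  slide:
    - [0,0,0.006]
    - [0,0,0.006]
    - [0,0,0.006]
    - [0,0,0.006]
    - [0,0,0.006]
    - [0,0,0.002]
    - [0,0,0]
    - [0,0,0]
  twist:
    - [0,0,0]
    - [0,0,0]
    - [0,0,0]
    - [0,0,0]
    - [0,0,0]
    - [0,0,0]
    - [0,0,0]
    - [0,0,0]

```text
t: 13.9
tool_pos: [0.5799, 0.0917, 0.035]
orientation: [3.135, 0.198, 0.001]
force: [-3.2, -0.8, 6.9]
opening: 0.0004
gripper_force: 3.6
```

Emit:
play_rows:
  slide:
    - [0,0,0.003]
    - [0,0,0.003]
    - [0,0,0.003]
    - [0,0,0.002]
    - [0,0,0.001]
    - [0,0,0]
    - [0,0,0]
    - [0,0,0]
  twist:
    - [0,0,0]
    - [0,0,0]
    - [0,0,0]
    - [0,0,0]
    - [0,0,0]
    - [0,0,0]
    - [0,0,0]
    - [0,0,0]

```text
t: 14.7
tool_pos: [0.5799, 0.0917, 0.0323]
orientation: [3.135, 0.198, 0.001]
force: [-4.1, 0.3, 9.9]
opening: 0.0006
gripper_force: 4.8
```

Emit:
play_rows:
  slide:
    - [0,0,0.001]
    - [0,0,0.001]
    - [0,0,0.001]
    - [0,0,0]
    - [0,0,0]
    - [0,0,0]
    - [0,0,0]
    - [0,0,0]
  twist:
    - [0,0,0]
    - [0,0,0]
    - [0,0,0]
    - [0,0,0]
    - [0,0,0]
    - [0,0,0]
    - [0,0,0]
    - [0,0,0]

```text
t: 15.5
tool_pos: [0.58, 0.0917, 0.0322]
orientation: [3.135, 0.198, 0.001]
force: [-6.7, -1.3, 15.4]
opening: 0.0003
gripper_force: 7.7
```

```bash
python3 - <<'E'
from h import *
a,d,c=grab('side');P=cloud(d,c);Z=P[...,2]
hsv=cv2.cvtColor(a,cv2.COLOR_RGB2HSV).astype(int);H,S=hsv[...,0],hsv[...,1]
o=(H>5)&(H<17)&(S>150)&(np.hypot(P[...,0]-.583,P[...,1]-.0395)<.05)
print('spacer',o.sum(),np.percentile(Z[o],98) if o.any() else None,P[o].mean(0),robot.read_state()['force'])
print(robot.close_job())
E
```

```text
spacer 147 0.0843002319745052 [0.57944291 0.03425071 0.06198867] [-6.9943028  -0.78826246 15.23235308]
the job is handed in; nothing more can be done
None
```

The spacer stands upright and fully down in the wide gap beside the blue fence, and the job was handed in with the fingers holding the board at its stop (flush) at about 15 N; no verdict was returned.

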